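# Slide a loaded parts tray across the gap into a shelf bay

### The arm

A 6-joint arm with a two-finger parallel gripper is mounted at the origin on the work surface. World frame = base frame: x ahead of the robot, y to its left, z up, the work surface at z = 0. Lengths are in m, angles in rad, forces in N, time in s.
With the tool pointing down it reaches from about 0.325 to 0.75 m from the base axis. Payload 7.6 kg.
Tool frame: the origin (TCP) lies midway between the tips of the shut fingers; the grasp point (between the pads) lies 19 mm behind it; z points along the fingers, y is the line along which they close (so a half turn about z gives the same grasp; the last joint's range is limited). The gripper opens to 85 mm and grips with 20 to 120 N. Pads are 22 mm wide; open, the fingers measure 114 mm over their backs; the gripper's body (76 mm by 85 mm) begins 54 mm behind the grasp point. The pads swing forward as they close: fully open they stand 13 mm farther back than shut.
Start: joints at [1.192, 0.052, 1.401, -0, 1.689, -0.07], TCP at [0.16, 0.5, 0.231] pointing down, gripper open.
Joint ranges: [-2.9, 2.9], [-0.91, 2.17], [0.12, 2.37], [-1.06, 4.2], [0.26, 2.73], [-2.93, 2.93]. Speed limits (rad/s): [2.57, 2.57, 3.01, 3.14, 3.14, 3.14].

### API

Orientations are given as a rotation vector (axis times angle).
In Python, from workcell import * gives the robot as it stands.
- The arm moves only by the shell command python3 -m inch 'ROWS' [FORCE]. ROWS is JSON, a list of rows, each a list of 7 numbers: the shift along the tool's x, y, z in cm, then the turn, a rotation vector about the tool's x, y, z in degrees, then the finger opening in cm, from 0 to 8.54. A call has 1 to 12 rows; each row shifts and turns the commanded pose from where the row before left it, along the tool's axes as they then stand; what a row does not reach is not made up. A row lasts 1/8 s, in which the tool goes at most 62.5 mm and 10.7 degrees, less where a joint would pass 70% of its speed; a pose out of reach is approached as far as the arm can. A call is refused whole if a number of a shift passes 6.25 or a number of a turn 10.7, either way. A call with a gripper value outside its range is refused whole. The fingers move at their own pace and stop on an object; FORCE is the grip in N (left out, the last holds). Time passes only in rows, so rows that do not move let the fingers close. It gives the time, the measured TCP pose, the force, the opening and the grip force at its end, in the units of the state.
- get_state(): the state, without advancing time (a new reading comes with each control period).
- capture(name): name is "scene" or "top" or "wrist"; returns (picture, depth): 384x512x3 uint8, red, green, blue; 384x512 float32, m along the optical axis (not along the pixel's ray), 0 where there is no reading.
- camera_model(name): a dict with "fx", "fy", "cx", "cy" (pixels), "rvec" (rotation vector, rad) and "tvec" (3), from world to camera coordinates, as OpenCV has them. Camera axes: x right, y down, z forward; pixel columns grow to the right and rows downward; lengths in m; the calibration is good to about 2 mm. A picture is of the moment at which its call begins: read the wrist's pose just before it. camera_model takes no time and is no camera call; for the wrist camera it gives the pose at the moment of the call.
- sign_off(): hands the job in; it is judged then, once.
The state is a dict: "clock": time; "q": joint angles; "qvel": joint speeds; "tau": joint torques, N m; "ee_pos": TCP position; "ee_rot": TCP orientation; "wrist_force": force on the tool from outside, world axes, zero at the start; "wrist_torque": the same for the moment, N m; "gripper_width": finger opening in m; "grasp_force": force on a finger pad.
Only numpy, scipy, OpenCV 4.12 (cv2) and the standard library are available. Lean on these libraries where they do the work, as an engineer would, in place of code of your own. Each camera call takes 0.05 s, during which the arm holds its last target. There are 200 camera calls.

### The job

Slide the blue tray of bushings off its stand, straight across the open gap and into the railed bay opposite, keeping it level and down at deck height: neither end may dip into the gap, and it must not be picked up or pressed down hard onto its stand. Then, against the bay's end bar, push tray and bar gently back until the bar comes up solid, press snugly for a moment without ramming it, and let go, leaving the tray flat against the bar with all four bushings aboard.

Things in the scene. Friction and masses are not known exactly. Their poses are not given: they have to be found in the camera images.
- stand: Fixed sending stand: grey deck on four slotted angle legs, 270 x 180 mm. Origin at table level straight below the middle of the deck edge that borders the gap; +x points level across the gap (push direction); deck top at z = 90 mm of its frame, covering x -270 to 0, y -90 to 90. Its place, direction and height vary.
- bay: Fixed receiving deck in line with the stand (same axes), 115-135 mm gap between. Origin below the middle of its gap edge; deck top at z = 90, covering x 0 to 300, y -90 to 90; first 12 mm bevelled, 6 deep. It is 0 to 4 mm lower than the stand, never higher. Two rails 15 high, 8 wide, inner faces at y = +-71 from x = 50 on; they flare to +-83 at x = 11.
- bar: The bay's sliding end bar: aluminium, across the bay, 132 wide, 30 high, 10 thick. Origin: middle of the lower edge of its face to the gap (deck height), +x = push direction. It stands 205 to 245 mm along the bay and slides back under about 3 N, for 6 to 24 mm, until it comes up solid against the dark block behind it; that travel is not measured, feel for it. Solid means 5 N or more.
- tray: Open blue tray 180 (x) x 130 (y) x 45 mm high, walls 5. Origin: centre of underside; +x end leads. Starts on the stand, up to 20 mm off line, 0.18 rad askew. 0.6-0.95 kg loaded, centre of mass 10-20 mm ahead of middle: unheld it tips into the gap. It drags on the decks with 3 to 8 N. Its rear 53 mm is empty (finger room), up to a cross wall 12 mm below the rim. Not measured while held.
- tray_front (a point): Middle of the lower edge of the tray's leading (+x) outer face: 90 mm ahead of the tray's origin, at its underside.
- tray_rear_rim (a point): Middle of the top of the tray's rear wall (5 mm thick, running along the tray's y): 87.5 mm behind the tray's origin, 45 mm above its underside; a good place to grip from above, one finger inside and one outside.
- bushing0: Loose dark steel bushing, a ring 52 outer diameter, 45 bore, 28 high, about 100 g, standing in one of the four cells in the front part of the tray. Origin at the centre of its underside.
- bushing1: Loose dark steel bushing, a ring 52 outer diameter, 45 bore, 28 high, about 100 g, standing in one of the four cells in the front part of the tray. Origin at the centre of its underside.
- bushing2: Loose dark steel bushing, a ring 52 outer diameter, 45 bore, 28 high, about 100 g, standing in one of the four cells in the front part of the tray. Origin at the centre of its underside.
- bushing3: Loose dark steel bushing, a ring 52 outer diameter, 45 bore, 28 high, about 100 g, standing in one of the four cells in the front part of the tray. Origin at the centre of its underside.
- carton: Bystander: open cardboard carton 100 x 140 x 80 on the table beyond the decks. Origin under its middle.
- grease_can: Bystander: closed metal can, 72 diameter, 110 high, on the table. Origin under its middle.
- flange: Bystander: flat steel ring, 84 diameter, 20 high, lying on the table near or under the gap. Origin under its middle.
There are look-alikes about, which are no part of the job. There is more than one size of the tray; the one meant has the size given above.

How it is judged:
On the way, in this order (a step that is already met when the one before it is completed fails the run):
1. the tray's whole length is past the bay's gap edge (x of tray in the frame of bay above 0.092 m), for 0.1 s.
2. the tray is pressed against the end bar with at least 5 N for 0.3 s, as when the bar has come up solid (contact force between tray and bar above 5 N), for 0.3 s.
At the end, for the whole second after the job is handed in: The tray rests flat (tilt under 0.03 rad) on the bay deck (height to 3 mm), along the bay (0.08 rad) and on its middle line to 10 mm, its leading end within 3 mm of the end bar; all four bushings stand in the tray (x of tray_front in the frame of bar between -0.003 and 0.002 m and angle between the x axis of tray and the x axis of bay, either way round below 0.08 rad and angle between tray's own z axis and vertical below 0.03 rad and y of tray in the frame of bay between -0.01 and 0.01 m and z of tray in the frame of bay between 0.087 and 0.093 m and linear speed of tray below 0.01 m/s and z of each of bushing0, bushing1, bushing2, bushing3 in the frame of tray below 0.02 m and horizontal distance between each of bushing0, bushing1, bushing2, bushing3 and tray below 0.09 m); the robot touches nothing.
It fails at once if an end of the tray dips: the tray tilts more than 0.07 rad (4 degrees) (angle between tray's own z axis and vertical above 0.07 rad).
It fails at once if the tray is lifted: its underside is more than 10 mm above the sending deck (z of tray in the frame of stand above 0.1 m).
It fails at once if the tray is pressed down hard: more than 40 N on the stand (contact force between tray and stand above 40 N).
It fails at once if the tray is pushed against the end bar with more than 25 N (contact force between tray and bar above 25 N).
It fails at once if a bystander (carton, can or flange) is moved more than 15 mm (distance of any of carton, grease_can, flange from where it was at the start of the episode above 0.015 m).
It also fails if it takes over 61 s, if anything falls off the work surface, if the arm or the gripper's body presses on something with over 40 N, if the wrist force passes 120 N, or if a joint passes its speed limit or range.

## Working session

There is one attempt and no reset: what is moved stays moved. The work goes in short steps, Python scripts to look and compute and a shell command to move; the robot and the scene stay as the last step left them, time stands still between calls to the robot, and variables do not carry over. Pictures are saved under pics/ and viewed, at most 10 in all, crops included, and the job is handed in when it is done.

```bash
mkdir -p pics; ls
cat > h.py <<'E'
from workcell import *
import numpy as np, cv2
def cam(n):
    m=camera_model(n); R=cv2.Rodrigues(np.array(m['rvec'],float))[0]; return m,R,np.array(m['tvec'],float)
def pts(n,depth):
    m,R,t=cam(n); v,u=np.mgrid[:384,:512]
    c=np.stack([(u-m['cx'])/m['fx']*depth,(v-m['cy'])/m['fy']*depth,depth],-1)
    return (c-t)@R
def ray(n,u,v,z):
    m,R,t=cam(n); d=R.T@np.array([(u-m['cx'])/m['fx'],(v-m['cy'])/m['fy'],1]); o=-R.T@t
    return o+d*(z-o[2])/d[2]
E
python3 - <<'E'
from h import *
ims=[]
for n in ("scene","top"):
    p,d=capture(n); np.savez(f'{n}.npz',p=p,d=d,P=pts(n,d)); ims.append(p); m,R,t=cam(n); print(n,-R.T@t,m['fx'])
cv2.imwrite('pics/a.png',cv2.cvtColor(np.vstack(ims)[:, :],cv2.COLOR_RGB2BGR)[:384]); cv2.imwrite('pics/b.png',cv2.cvtColor(ims[1],cv2.COLOR_RGB2BGR))
s=get_state();print(s['ee_pos'],s['ee_rot'],s['clock'],s['wrist_force'])
E
```

```text
pics
scene [1.09770989 0.18450038 0.95062508] 360.3210927223933
top [0.35948575 0.12914734 1.37087575] 494.1721381060937
[0.15944606 0.49991805 0.23054215] [-4.83121587e-01 -3.10392493e+00  2.19670251e-03] 0.1 [-0.49098581 -0.49831704  0.79294551]
```

View pics/a.png

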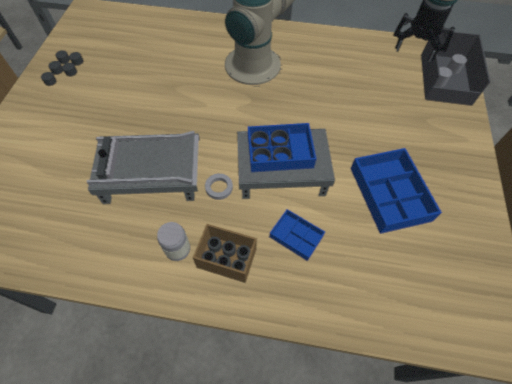

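View pics/b.png

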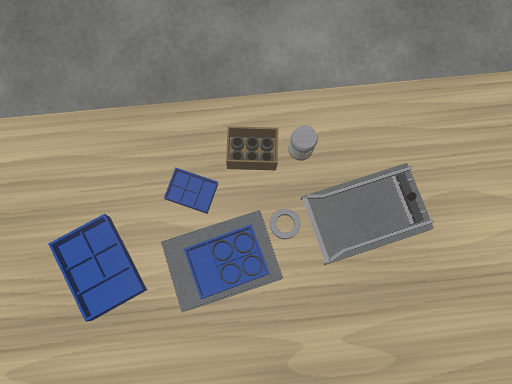

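The top view shows three blue trays. The one on the stand at (228,262) holds four bushings. The larger tray at (98,267) and the smaller tray at (190,190) are look-alikes, both on the table. The stand is at (222,260), the bay at (368,213), the bar at (403,200), the flange at (285,223), the can at (303,140) and the carton at (253,150). I choose (228,262) and will check its size.

Run:
```python
from h import *
f=np.load('top.npz'); p,d,P=f['p'],f['d'],f['P']
hsv=cv2.cvtColor(p,cv2.COLOR_RGB2HSV)
blue=cv2.inRange(hsv,(105,120,40),(130,255,255))
for n,(u,v) in dict(stand=(175,250),stand2=(270,270),bay=(360,215),table=(330,330),rail=(350,185),bar=(403,200)).items(): print(n,np.round(P[v-2:v+3,u-2:u+3,:].reshape(-1,3).mean(0),4))
cs=[c for c in cv2.findContours(blue,0,2)[0] if cv2.contourArea(c)>500]
for c in cs: 
    r=cv2.minAreaRect(c); print('blue',np.round(r[0]),np.round(r[1]),round(r[2],1))
def rect(name,x0,x1,y0,y1,zl,zh,plane=None):
    m=np.zeros(d.shape,bool); m[y0:y1,x0:x1]=1
    m&=(P[...,2]>zl)&(P[...,2]<zh)
    m=cv2.morphologyEx(m.astype(np.uint8),cv2.MORPH_OPEN,np.ones((3,3)))
    c=max(cv2.findContours(m,0,2)[0],key=cv2.contourArea)
    z=plane or np.median(P[...,2][m>0])
    W=np.array([ray('top',*q[0],z)[:2] for q in c],np.float32)
    r=cv2.minAreaRect(W*1000); b=cv2.boxPoints(r)
    print(name,'z',round(float(z),4),np.round(r[0],1),np.round(r[1],1),round(r[2],2)); print(np.round(b,1).tolist())
zs=P[250,175,2]; 
rect('stand',150,295,200,320,zs-.01,zs+.08)
rect('standdeckplane',150,295,200,320,zs-.01,zs+.08,float(zs))
zb=P[215,360,2]
rect('bay+rails',296,440,150,275,zb-.012,zb+.05,float(zb+.007))
rect('bar',385,425,165,235,zb+.022,zb+.037)
rect('trayrim',150,295,200,320,zs+.038,zs+.055)
img=np.hstack([p[195:325,150:300],p[155:270,295:445][:130].copy() if 0 else cv2.resize(p[150:280,295:445],(150,130))])
cv2.imwrite('pics/c.png',cv2.cvtColor(cv2.resize(img,None,fx=2.6,fy=2.6,interpolation=2),cv2.COLOR_RGB2BGR))
```

```text
stand [0.504  0.2892 0.0969]
stand2 [0.4286 0.0519 0.1043]
bay [ 0.5476 -0.1993  0.0947]
table [ 0.2595 -0.0972 -0.0005]
rail [ 0.6288 -0.1831  0.1014]
bar [ 0.5715 -0.3089  0.1216]
blue [226. 261.] [53. 73.] 70.0
blue [ 95. 268.] [88. 68.] 61.7
blue [190. 189.] [45. 32.] 19.4
stand z 0.0998 [467.7 173.2] [186.9 269.1] 12.4
[[347.5, 284.5], [405.29998779296875, 21.700000762939453], [587.9000244140625, 61.79999923706055], [530.0999755859375, 324.70001220703125]]
standdeckplane z 0.0957 [468.1 173.3] [187.5 270. ] 12.4
[[347.5, 285.0], [405.5, 21.299999237060547], [588.5999755859375, 61.599998474121094], [530.7000122070312, 325.29998779296875]]
bay+rails z 0.1015 [ 553.  -218.9] [186.8 303.3] 12.37
[[429.29998779296875, -90.69999694824219], [494.29998779296875, -387.0], [676.7000122070312, -347.0], [611.7000122070312, -50.70000076293945]]
bar z 0.1247 [ 577.1 -317.5] [129.   39.3] 11.65
[[510.0, -311.29998779296875], [517.9000244140625, -349.79998779296875], [644.2999877929688, -323.70001220703125], [636.2999877929688, -285.29998779296875]]Traceback (most recent call last):
  File "<stdin>", line 24, in <module>
  File "<stdin>", line 13, in rect
ValueError: max() iterable argument is empty
```

Run:
```python
from h import *
f=np.load('top.npz'); p,d,P=f['p'],f['d'],f['P']
hsv=cv2.cvtColor(p,cv2.COLOR_RGB2HSV)
blue=cv2.inRange(hsv,(105,120,40),(130,255,255))
ps=np.deg2rad(-77.65); u=np.array([np.cos(ps),np.sin(ps)]); n=np.array([-u[1],u[0]])
def med(poly):
    m=np.zeros(d.shape,np.uint8); cv2.fillPoly(m,[np.array(poly)],1); z=P[...,2][(m>0)&(d>0)]; return np.median(z),z.std(),len(z)
print('stand z',med([(168,245),(180,242),(196,300),(186,304)]),med([(262,222),(268,245),(275,270),(270,268)]))
print('bay z',med([(330,205),(390,187),(400,222),(345,240)]))
zs=(med([(168,245),(180,242),(196,300),(186,304)])[0]); zb=med([(330,205),(390,187),(400,222),(345,240)])[0]
m=blue.copy(); m[:, :150]=0; m[:200]=0
m=cv2.morphologyEx(m,cv2.MORPH_CLOSE,np.ones((5,5)))
c=max(cv2.findContours(m,0,2)[0],key=cv2.contourArea)
print('rim z pct',np.percentile(P[...,2][m>0],[50,90,97,99]))
for zz in (zs+.045,):
    W=np.array([ray('top',*q[0],zz)[:2]*1000 for q in c],np.float32); r=cv2.minAreaRect(W); print('tray',zz,r); print(cv2.boxPoints(r))
# bar face along bay using zb+.03
B=np.array([ray('top',x,y,zb+.03) for x,y in ((393,179),(410,223),(397,178),(413,222))]); print('bar edge pix guess',[(q[:2]@u,q[:2]@n) for q in B])
print('stand edge u',np.array([.4681,.1733])@u+.135,'n',np.array([.4681,.1733])@n,'bay n',np.array([.553,-.2189])@n,'bay edge u',np.array([.553,-.2189])@u-.15)
img=np.hstack([p[195:325,150:300],p[150:280,295:445]])
cv2.imwrite('pics/c.png',cv2.cvtColor(cv2.resize(img,None,fx=2.6,fy=2.6,interpolation=2),cv2.COLOR_RGB2BGR))
```

```text
stand z (np.float64(0.096804401518674), np.float64(0.0026124796566443266), 770) (np.float64(0.09708199727819926), np.float64(0.0026682184336629332), 152)
bay z (np.float64(0.09397908758505022), np.float64(0.0025264073331705762), 2319)
rim z pct [0.10344696 0.13933314 0.14350683 0.14572603]
tray 0.14180440151867402 ((459.798095703125, 159.85546875), (129.853759765625, 178.67034912109375), 14.457053184509277)
[[374.6242   230.15257 ]
 [419.23004   57.13982 ]
 [544.972     89.558365]
 [500.36615  262.5711  ]]
bar edge pix guess [(np.float64(0.4191433078104539), np.float64(0.5519576746085576)), (np.float64(0.4177802847045914), np.float64(0.4306816253305795)), (np.float64(0.4300578287442905), np.float64(0.5512294057762341)), (np.float64(0.4260576712465579), np.float64(0.4307027157755017))]
stand edge u 0.06582888695023235 n 0.49433375073876584 bay n 0.4933842168212885 bay edge u 0.18211176521111652
```

View pics/c.png

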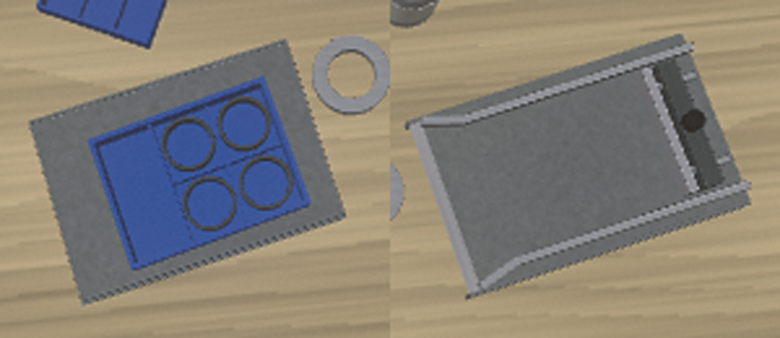

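The crop confirms the choice: rim 130 x 179 mm, four bushings, and the empty rear cell on the far-from-gap (left) side. The bay is on the right, with the light bar at about (670,130) in front of the dark block. Now I move above the rear rim.

```bash
cat > to.py <<'E'
import sys
from h import *
s=get_state(); R=cv2.Rodrigues(np.array(s['ee_rot'],float))[0]; p=np.array(s['ee_pos'])
a=[float(x) for x in sys.argv[1:5]]
print('tool cm',np.round(R.T@(np.array(a[:3])-p)*100,2),'pos',np.round(p,4),'yhead',round(np.degrees(np.arctan2(R[1,1],R[0,1])),2))
h=np.deg2rad(a[3]); y=np.array([np.cos(h),np.sin(h),0]); z=np.array([0,0,-1.]); G=np.stack([np.cross(y,z),y,z],1)
print('turn deg',np.round(np.degrees(cv2.Rodrigues(R.T@G)[0].ravel()),2),'t',s['clock'],'F',np.round(s['wrist_force'],2),'M',np.round(s['wrist_torque'],2),'w',round(s['gripper_width'],4),round(s['grasp_force'],1))
E
python3 -m inch '[[-4.3,-2,0,0,0,0,4.5],[-4.3,-2,0,0,0,0,4.5],[-4.3,-2,0,0,0,0,4.5],[-4.3,-2,0,0,0,0,4.5],[-4.3,-2,0,0,0,0,4.5],[-4.3,-2,0,0,0,0,4.5],[-4.3,-2,0,0,0,0,4.5],[-4.2,-1.9,0,0,0,0,4.5],[0,0,0,0,0,-8,4.5],[0,0,0,0,0,-8,4.5],[0,0,0,0,0,-8,4.5],[0,0,0,0,0,-8,4.5]]' 40; python3 to.py 0.438 0.2446 0.117 104.46
```

```text
clock: 1.6
ee_pos: [0.4378, 0.2443, 0.2308]
ee_rot: [0.398, -3.115, 0.0]
wrist_force: [-0.7, -0.1, 0.2]
gripper_width: 0.0448
grasp_force: 0.0
tool cm [-0.03  0.02 11.38] pos [0.4378 0.2443 0.2308] yhead 104.56
turn deg [-0.01 -0.05  0.1 ] t 1.6 F [-0.69 -0.13  0.24] M [0.03 0.   0.05] w 0.0448 0.0
```

```bash
python3 -m inch '[[0,0,2,0,0,0,4.5],[0,0,2,0,0,0,4.5],[0,0,1,0,0,0,4.5],[0,0,0,0,0,0,4.5]]'
python3 - <<'E'
from h import *
m,R,t=cam('wrist'); p,d=capture('wrist'); P=pts('wrist',d)
print('cam',-R.T@t)
s=get_state();q=np.array(s['ee_pos']); 
def px(w): c=R@w+t; return m['fx']*c[0]/c[2]+m['cx'],m['fy']*c[1]/c[2]+m['cy']
o=cv2.cvtColor(p,cv2.COLOR_RGB2BGR)
for w in (np.array([.438,.2446,.142]),): print(px(w)); cv2.drawMarker(o,tuple(int(x) for x in px(w)),(0,0,255),0,20)
np.savez('w.npz',p=p,d=d,P=P)
cv2.imwrite('pics/d.png',o)
E
```

```text
clock: 2.1
ee_pos: [0.4377, 0.2443, 0.1807]
ee_rot: [0.391, -3.116, 0.001]
wrist_force: [0.3, 0.7, 0.1]
gripper_width: 0.0449
grasp_force: 0.0
cam [0.36833412 0.22797166 0.32451259]
(np.float64(249.54076479185315), np.float64(210.54959365008284))
```

View pics/d.png

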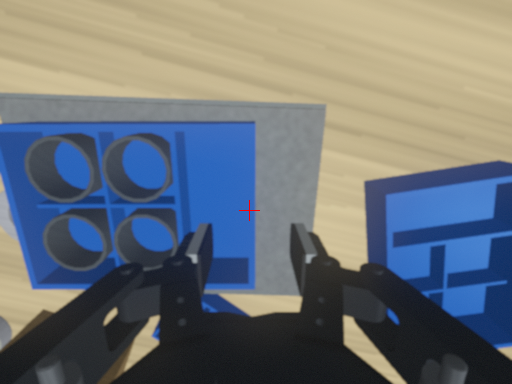

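The wrist view shows the rear wall at column 250–255. The target mark at (249,210) sits on its middle, with the fingers straddling it. I descend and grip.

```bash
python3 -m inch '[[0,0,2,0,0,0,4.5],[0,0,2,0,0,0,4.5],[0,0,1.4,0,0,0,4.5],[0,0,1,0,0,0,4.5],[0,0,0,0,0,0,4.5]]'; python3 to.py 0.438 0.2446 0.117 104.46; python3 -m inch '[[0,0,0,0,0,0,2],[0,0,0,0,0,0,1],[0,0,0,0,0,0,0],[0,0,0,0,0,0,0],[0,0,0,0,0,0,0],[0,0,0,0,0,0,0]]' 30;  python3 to.py 0.438 0.2446 0.117 104.46
```

```text
clock: 2.78
ee_pos: [0.4379, 0.2444, 0.117]
ee_rot: [0.391, -3.116, 0.0]
wrist_force: [-0.4, -0.6, 0.6]
gripper_width: 0.0451
grasp_force: 0.0
tool cm [-0.02  0.01  0.  ] pos [0.4379 0.2444 0.117 ] yhead 104.31
turn deg [-0.   -0.04 -0.15] t 2.775 F [-0.38 -0.61  0.55] M [-0.    0.01  0.01] w 0.0451 0.0
clock: 3.52
ee_pos: [0.4383, 0.2448, 0.118]
ee_rot: [-0.391, 3.116, 0.001]
wrist_force: [-1.1, 1.1, 6.3]
gripper_width: 0.0041
grasp_force: 31.2
tool cm [ 0.03 -0.01  0.1 ] pos [0.4383 0.2448 0.118 ] yhead 104.31
turn deg [ 0.03  0.08 -0.15] t 3.525 F [-1.09  1.06  6.33] M [0.2  0.08 0.02] w 0.0041 31.2
```

```bash
python3 -m inch '[[0,0,0,0,0,0,0],[0,0,0,0,0,0,0],[0,0,0,0,0,0,0]]' 100;  python3 to.py 0.438 0.2446 0.117 102.35; python3 -m inch '[[0,0,-0.1,0,0,0,0],[0,0,0,0,0,0,0]]';  python3 to.py 0.438 0.2446 0.117 102.35
```

```text
clock: 3.9
ee_pos: [0.4384, 0.2448, 0.1182]
ee_rot: [-0.391, 3.116, 0.001]
wrist_force: [-0.8, 2.3, 5.7]
gripper_width: 0.0028
grasp_force: 98.8
tool cm [ 0.04 -0.01  0.12] pos [0.4384 0.2448 0.1182] yhead 104.31
turn deg [0.03 0.09 1.96] t 3.9 F [-0.83  2.3   5.71] M [0.21 0.13 0.01] w 0.0028 98.8
clock: 4.15
ee_pos: [0.4381, 0.2446, 0.1182]
ee_rot: [-0.391, 3.117, 0.0]
wrist_force: [1.6, 3.2, 0.4]
gripper_width: 0.0027
grasp_force: 98.1
tool cm [0.01 0.   0.12] pos [0.4381 0.2446 0.1182] yhead 104.32
turn deg [0.02 0.02 1.97] t 4.15 F [1.56 3.22 0.4 ] M [ 0.44 -0.34  0.06] w 0.0027 98.1
```

```bash
python3 -m inch '[[-0.3,0,0,0,0,0.5,0],[-0.3,0,0,0,0,0.5,0],[-0.3,0,0,0,0,0.5,0],[-0.45,0,0,0,0,0.5,0],[0,0,0,0,0,0,0],[0,-0.5,0,0,0,0,0],[0,-0.8,0,0,0,0,0],[0,-0.8,0,0,0,0,0],[0,-0.8,0,0,0,0,0],[0,-0.5,0,0,0,0,0],[0,0,0,0,0,0,0]]';  python3 - <<'E' >> /dev/null
E
cat >> to.py <<'E'
print('n',round(p[:2]@[.9769,.2139],4),'u',round(p[:2]@[.2139,-.9769],4),'tilt deg',np.round(np.degrees([R[0,2],R[1,2]]),2))
E
python3 to.py 0.438 0.2446 0.118 102.35
```

```text
clock: 5.52
ee_pos: [0.4583, 0.2145, 0.1182]
ee_rot: [0.336, -3.123, -0.001]
wrist_force: [-1.1, 2.1, 1.4]
gripper_width: 0.003
grasp_force: 98.4
tool cm [1.34 3.37 0.02] pos [0.4583 0.2145 0.1182] yhead 102.28
turn deg [ 0.03 -0.03 -0.07] t 5.525 F [-1.13  2.09  1.38] M [0.43 0.08 0.04] w 0.003 98.4
n 0.4936 u -0.1115 tilt deg [-0.03  0.02]
```

```bash
python3 -m inch '[[0,-0.7,0,0,0,0,0],[0,-0.8,0,0,0,0,0],[0,-0.8,0,0,0,0,0],[0,-0.8,0,0,0,0,0],[0,-0.8,0,0,0,0,0],[0,-0.8,0,0,0,0,0],[0,-0.8,0,0,0,0,0],[0,-0.5,0,0,0,0,0],[0,0,0,0,0,0,0]]' 115
python3 to.py 0.438 0.2446 0.118 102.35
python3 - <<'E'
from h import *
ims=[]
for n in("scene","top"):
    p,d=capture(n); np.savez(n+'2.npz',p=p,d=d,P=pts(n,d)); ims.append(p)
o=np.hstack([cv2.resize(ims[0][100:220,80:350],(405,180)),cv2.resize(ims[1][150:320,150:440],(390,228))[:180]])
cv2.imwrite('pics/e.png',cv2.cvtColor(o,cv2.COLOR_RGB2BGR))
E
```

```text
clock: 6.65
ee_pos: [0.4711, 0.1558, 0.1182]
ee_rot: [0.336, -3.123, -0.0]
wrist_force: [-0.5, 3.4, 1.8]
gripper_width: 0.0026
grasp_force: 113.2
tool cm [1.34 9.38 0.02] pos [0.4711 0.1558 0.1182] yhead 102.29
turn deg [ 0.01 -0.02 -0.06] t 6.65 F [-0.51  3.38  1.84] M [0.42 0.05 0.09] w 0.0026 113.2
n 0.4935 u -0.0515 tilt deg [-0.02  0.01]
```

View pics/e.png

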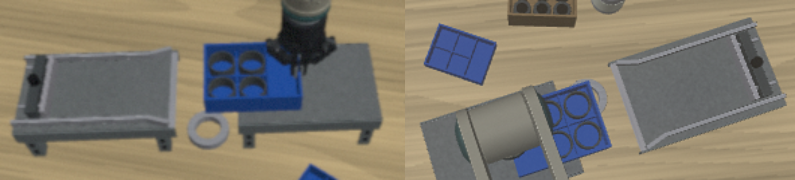

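The scene shows the tray gripped and level, with its front over the gap and in line with the bay.

```bash
python3 -m inch '[[0,-0.6,0,0,0,0,0],[0,-0.7,0,0,0,0,0],[0,-0.7,0,0,0,0,0],[0,-0.7,0,0,0,0,0],[0,-0.7,0,0,0,0,0],[0,-0.7,0,0,0,0,0],[0,-0.4,0,0,0,0,0],[0,0,0,0,0,0,0]]'
python3 to.py 0.438 0.2446 0.118 102.35
python3 - <<'E'
from h import *
z=np.load('top.npz')['P'];
for n in("top","scene"):
    p,d=capture(n); P=pts(n,d)
    hsv=cv2.cvtColor(p,cv2.COLOR_RGB2HSV); b=cv2.inRange(hsv,(105,120,30),(130,255,255))>0
    U=P[...,:2]@[.2139,-.9769]; N=P[...,:2]@[.9769,.2139]
    m=b&(d>0)&(abs(N-.494)<.08)&(U>-.08)&(U<.2)&(P[...,2]>.09)
    rim=m&(P[...,2]>.13)
    print(n,'umax',np.percentile(U[rim],98),'N range',np.percentile(N[rim],[1,99]))
    for a in np.arange(-.04,.18,.02):
        k=m&(U>a)&(U<a+.02); 
        if k.sum()>15: print(round(a,2),k.sum(),np.round(np.percentile(P[...,2][k],[50,95]),4))
    k=b&(d>0)&(U>.0)&(U<.17); 
    if n=='top':
        for s in(1,-1):
            xs=[];ys=[]
            for a in np.arange(.02,.16,.01):
                q=m&(U>a)&(U<a+.01)
                if q.sum()>5: xs.append(a); ys.append(np.percentile(N[q],99 if s>0 else 1))
            print('edge slope deg',np.degrees(np.polyfit(xs,ys,1)[0]),np.mean(ys))
E
```

```text
clock: 7.75
ee_pos: [0.4808, 0.1124, 0.1187]
ee_rot: [-0.337, 3.123, 0.002]
wrist_force: [-0.7, 5.0, 3.5]
gripper_width: 0.0028
grasp_force: 113.4
tool cm [ 1.36 13.83  0.08] pos [0.4808 0.1124 0.1187] yhead 102.32
turn deg [ 0.08  0.04 -0.03] t 7.75 F [-0.7   4.98  3.53] M [0.97 0.17 0.06] w 0.0028 113.4
n 0.4938 u -0.007 tilt deg [0.02 0.08]
top umax 0.16984657105069795 N range [0.4292538 0.5583505]
-0.02 52 [0.139  0.1451]
0.0 118 [0.103  0.1447]
0.02 124 [0.1025 0.1423]
0.04 76 [0.1045 0.1408]
0.08 114 [0.1028 0.1432]
0.1 249 [0.1083 0.1433]
0.12 289 [0.102 0.142]
0.14 278 [0.1019 0.1417]
0.16 250 [0.1329 0.1446]
edge slope deg 40.95906595008695 0.5322254705586913
edge slope deg -1.0930677937627211 0.4312211276896917
scene umax 0.16734540251110228 N range [0.43170752 0.56238817]
-0.02 111 [0.1313 0.1917]
0.0 221 [0.1034 0.1436]
0.02 232 [0.1024 0.1424]
0.04 238 [0.1199 0.1411]
0.06 210 [0.1158 0.1413]
0.08 204 [0.1173 0.1418]
0.1 238 [0.1227 0.1409]
0.12 208 [0.1117 0.1408]
0.14 200 [0.1201 0.1416]
0.16 151 [0.137  0.1423]
```

```bash
python3 -m inch '[[0,-0.5,0,0,0,0,0],[0,-0.6,0,0,0,0,0],[0,-0.6,0,0,0,0,0],[0,-0.5,0,0,0,0,0],[0,-0.4,0,0,0,0,0],[0,0,0,0,0,0,0]]'
python3 to.py 0.438 0.2446 0.118 102.35; python3 -m inch '[[0,-0.5,0,0,0,0,0],[0,-0.6,0,0,0,0,0],[0,-0.6,0,0,0,0,0],[0,-0.6,0,0,0,0,0],[0,-0.4,0,0,0,0,0],[0,0,0,0,0,0,0]]'
python3 to.py 0.438 0.2446 0.118 102.35
```

```text
clock: 8.6
ee_pos: [0.4864, 0.0873, 0.1189]
ee_rot: [-0.337, 3.123, 0.003]
wrist_force: [-1.4, 6.4, 5.1]
gripper_width: 0.0025
grasp_force: 113.6
tool cm [ 1.37 16.4   0.12] pos [0.4864 0.0873 0.1189] yhead 102.32
turn deg [ 0.12  0.05 -0.03] t 8.6 F [-1.42  6.39  5.14] M [1.38 0.26 0.07] w 0.0025 113.6
n 0.4938 u 0.0188 tilt deg [0.03 0.12]
clock: 9.35
ee_pos: [0.492, 0.0607, 0.1186]
ee_rot: [-0.337, 3.123, 0.003]
wrist_force: [-1.6, 4.9, 3.5]
gripper_width: 0.003
grasp_force: 113.6
tool cm [ 1.36 19.12  0.09] pos [0.492  0.0607 0.1186] yhead 102.31
turn deg [ 0.1   0.02 -0.04] t 9.35 F [-1.57  4.85  3.49] M [1.4  0.23 0.02] w 0.003 113.6
n 0.4936 u 0.046 tilt deg [-0.   0.1]
```

```bash
python3 -m inch '[[0,-0.5,0,0,0,0,0],[0,-0.6,0,0,0,0,0],[0,-0.6,0,0,0,0,0],[0,-0.6,0,0,0,0,0],[0,-0.6,0,0,0,0,0],[0,-0.6,0,0,0,0,0],[0,-0.5,0,0,0,0,0],[0,0,0,0,0,0,0]]'
python3 to.py 0.438 0.2446 0.118 102.35; python3 -m inch '[[0,-0.5,0,0,0,0,0],[0,-0.6,0,0,0,0,0],[0,-0.6,0,0,0,0,0],[0,-0.6,0,0,0,0,0],[0,-0.6,0,0,0,0,0],[0,-0.4,0,0,0,0,0],[0,0,0,0,0,0,0]]'
python3 to.py 0.438 0.2446 0.118 102.35
```

```text
clock: 10.35
ee_pos: [0.5004, 0.0203, 0.1178]
ee_rot: [0.335, -3.123, 0.001]
wrist_force: [0.2, -0.4, -6.3]
gripper_width: 0.0027
grasp_force: 112.6
tool cm [ 1.34 23.25 -0.03] pos [0.5004 0.0203 0.1178] yhead 102.25
turn deg [-0.02 -0.06 -0.1 ] t 10.35 F [ 0.2  -0.37 -6.34] M [ 0.49  0.02 -0.01] w 0.0027 112.6
n 0.4932 u 0.0873 tilt deg [-0.05 -0.03]
clock: 11.22
ee_pos: [0.5077, -0.0117, 0.1183]
ee_rot: [-0.336, 3.124, -0.0]
wrist_force: [0.4, -1.1, -6.3]
gripper_width: 0.0022
grasp_force: 112.7
tool cm [1.360e+00 2.653e+01 2.000e-02] pos [ 0.5077 -0.0117  0.1183] yhead 102.28
turn deg [-0.02  0.   -0.07] t 11.225 F [ 0.36 -1.14 -6.29] M [ 0.5   0.08 -0.01] w 0.0022 112.7
n 0.4934 u 0.12 tilt deg [ 0.   -0.02]
```

```bash
python3 -m inch '[[0,-0.6,0,0,0,0,0],[0,-0.7,0,0,0,0,0],[0,-0.7,0,0,0,0,0],[0,-0.7,0,0,0,0,0],[0,-0.7,0,0,0,0,0],[0,-0.7,0,0,0,0,0],[0,-0.7,0,0,0,0,0],[0,-0.7,0,0,0,0,0],[0,-0.7,0,0,0,0,0],[0,-0.7,0,0,0,0,0],[0,-0.6,0,0,0,0,0],[0,0,0,0,0,0,0]]'
python3 to.py 0.438 0.2446 0.118 102.35; python3 -m inch '[[0,0,0.1,0,0,0,0],[0,0,0.05,0,0,0,0],[0,0,0,0,0,0,0]]'
python3 to.py 0.438 0.2446 0.118 102.35
```

```text
clock: 12.72
ee_pos: [0.5237, -0.0852, 0.1183]
ee_rot: [-0.336, 3.124, -0.001]
wrist_force: [0.8, -1.2, -6.6]
gripper_width: 0.0027
grasp_force: 112.9
tool cm [1.370e+00 3.404e+01 1.000e-02] pos [ 0.5237 -0.0852  0.1183] yhead 102.27
turn deg [-0.02  0.   -0.08] t 12.725 F [ 0.79 -1.19 -6.6 ] M [ 0.5   0.03 -0.04] w 0.0027 112.9
n 0.4934 u 0.1952 tilt deg [ 0.   -0.02]
clock: 13.1
ee_pos: [0.5237, -0.0846, 0.117]
ee_rot: [-0.337, 3.123, -0.001]
wrist_force: [-0.0, -1.3, -4.8]
gripper_width: 0.0025
grasp_force: 113.1
tool cm [ 1.35 33.99 -0.12] pos [ 0.5237 -0.0846  0.117 ] yhead 102.32
turn deg [-0.03  0.02 -0.03] t 13.1 F [-0.   -1.26 -4.79] M [ 0.24  0.04 -0.03] w 0.0025 113.1
n 0.4935 u 0.1947 tilt deg [ 0.03 -0.02]
```

```bash
python3 -m inch '[[0,0,0.05,0,0,0,0],[0,0,0.05,0,0,0,0],[0,0,0,0,0,0,0]]'
python3 to.py 0.438 0.2446 0.118 102.35; python3 -m inch '[[0,0,0.05,0,0,0,0],[0,0,0,0,0,0,0]]'
python3 to.py 0.438 0.2446 0.118 102.35
```

```text
clock: 13.48
ee_pos: [0.5237, -0.0844, 0.1159]
ee_rot: [-0.337, 3.123, 0.0]
wrist_force: [-0.8, 1.0, -3.8]
gripper_width: 0.0027
grasp_force: 113.4
tool cm [ 1.35 33.97 -0.2 ] pos [ 0.5237 -0.0844  0.1159] yhead 102.32
turn deg [ 0.01  0.01 -0.03] t 13.475 F [-0.76  1.   -3.81] M [ 0.2   0.14 -0.09] w 0.0027 113.4
n 0.4935 u 0.1945 tilt deg [0.01 0.01]
clock: 13.72
ee_pos: [0.5236, -0.0843, 0.1154]
ee_rot: [-0.337, 3.123, 0.001]
wrist_force: [-1.0, 3.4, -3.0]
gripper_width: 0.0024
grasp_force: 113.5
tool cm [ 1.35 33.96 -0.25] pos [ 0.5236 -0.0843  0.1154] yhead 102.32
turn deg [ 0.02  0.01 -0.03] t 13.725 F [-0.98  3.37 -2.99] M [ 0.38  0.18 -0.07] w 0.0024 113.5
n 0.4935 u 0.1944 tilt deg [0.01 0.02]
```

```bash
python3 -m inch '[[0,0,0.05,0,0,0,0],[0,0,0.05,0,0,0,0],[0,0,0.03,0,0,0,0],[0,0,0,0,0,0,0]]'
python3 to.py 0.438 0.2446 0.118 102.35; python3 -m inch '[[0,-0.5,0,0,0,0,0],[0,-0.6,0,0,0,0,0],[0,-0.6,0,0,0,0,0],[0,-0.6,0,0,0,0,0],[0,-0.5,0,0,0,0,0],[0,-0.4,0,0,0,0,0],[0,-0.2,0,0,0,0,0],[0,-0.2,0,0,0,0,0],[0,0,0,0,0,0,0]]'
python3 to.py 0.438 0.2446 0.118 102.35
```

```text
clock: 14.22
ee_pos: [0.5237, -0.0843, 0.1152]
ee_rot: [-0.337, 3.123, 0.0]
wrist_force: [-5.1, 4.5, 3.6]
gripper_width: 0.0029
grasp_force: 114.5
tool cm [ 1.36 33.96 -0.28] pos [ 0.5237 -0.0843  0.1152] yhead 102.32
turn deg [ 0.01  0.04 -0.03] t 14.225 F [-5.06  4.52  3.59] M [ 0.69  0.81 -0.03] w 0.0029 114.5
n 0.4936 u 0.1944 tilt deg [0.04 0.02]
clock: 15.35
ee_pos: [0.532, -0.1191, 0.1151]
ee_rot: [-0.338, 3.121, 0.001]
wrist_force: [-1.0, 5.7, 2.4]
gripper_width: 0.0028
grasp_force: 114.4
tool cm [ 1.41 37.54 -0.27] pos [ 0.532  -0.1191  0.1151] yhead 102.35
turn deg [ 0.02  0.13 -0.  ] t 15.35 F [-0.97  5.72  2.37] M [0.84 0.22 0.01] w 0.0028 114.4
n 0.4942 u 0.2302 tilt deg [0.13 0.05]
```

```bash
cat >> to.py <<'E'
print('PUSH',round(-np.array(s['wrist_force'])[:2]@[.2139,-.9769],2))
E
for i in 1 2 3 4; do python3 -m inch '[[0,-0.15,0,0,0,0,0],[0,-0.15,0,0,0,0,0]]' >/dev/null; python3 to.py 0 0 0 102.35|tail -2; done
```

```text
n 0.4943 u 0.2329 tilt deg [0.12 0.08]
PUSH 7.63
n 0.4943 u 0.2359 tilt deg [0.12 0.07]
PUSH 7.43
n 0.4943 u 0.2389 tilt deg [0.12 0.07]
PUSH 6.99
n 0.4943 u 0.2413 tilt deg [0.1  0.14]
PUSH 10.5
```

```bash
for i in 1 2 3; do python3 -m inch '[[0,-0.1,0,0,0,0,0],[0,-0.1,0,0,0,0,0]]' >/dev/null; python3 to.py 0 0 0 102.35|tail -2; done
```

```text
n 0.4943 u 0.2432 tilt deg [0.1  0.14]
PUSH 10.25
n 0.4943 u 0.2452 tilt deg [0.09 0.14]
PUSH 9.55
n 0.4943 u 0.2465 tilt deg [0.06 0.23]
PUSH 16.54
```

```bash
for i in 1 2 3; do python3 -m inch '[[0,0,0,0,0,0,0],[0,0,0,0,0,0,0]]' >/dev/null; python3 to.py 0 0 0 102.35|tail -2; done; python3 -m inch '[[0,-0.03,0,0,0,0,0],[0,0,0,0,0,0,0]]' >/dev/null; python3 to.py 0 0 0 102.35|tail -2
```

```text
n 0.4943 u 0.2465 tilt deg [0.06 0.22]
PUSH 13.99
n 0.4943 u 0.2465 tilt deg [0.06 0.21]
PUSH 13.04
n 0.4943 u 0.2465 tilt deg [0.07 0.22]
PUSH 13.83
n 0.4943 u 0.2465 tilt deg [0.05 0.25]
PUSH 14.75
```

```bash
python3 -m inch '[[0,-0.06,0,0,0,0,0],[0,-0.06,0,0,0,0,0],[0,0,0,0,0,0,0]]' >/dev/null; python3 to.py 0 0 0 102.35|tail -2;python3 -m inch '[[0,0,0,0,0,0,0],[0,0,0,0,0,0,0],[0,0,0,0,0,0,0]]' >/dev/null; python3 to.py 0 0 0 102.35
```

```text
n 0.4943 u 0.2465 tilt deg [-0.    0.37]
PUSH 20.28
tool cm [49.39 24.68 11.61] pos [ 0.5356 -0.135   0.1151] yhead 102.47
turn deg [0.36 0.07 0.12] t 18.85 F [-5.94 19.38  7.57] M [ 2.82  0.95 -0.11] w 0.0026 115.3
n 0.4943 u 0.2465 tilt deg [-0.01  0.37]
PUSH 20.2
```

```bash
python3 -m inch '[[0,0.1,0,0,0,0,0],[0,0.1,-0.03,0,0,0,0],[0,0,0,0,0,0,0]]' >/dev/null; python3 to.py 0 0 0 102.35|tail -3;python3 -m inch '[[0,0.04,-0.03,0,0,0,0],[0,0,0,0,0,0,0],[0,0,0,0,0,0,0]]' >/dev/null; python3 to.py 0 0 0 102.35|tail -3
```

```text
turn deg [0.14 0.11 0.05] t 19.225 F [-2.05  9.68  2.28] M [1.51 0.33 0.01] w 0.0027 114.6
n 0.4943 u 0.2465 tilt deg [0.08 0.16]
PUSH 9.9
turn deg [0.1  0.12 0.03] t 19.6 F [-0.55  9.   -0.13] M [ 1.25  0.04 -0.02] w 0.0026 114.2
n 0.4943 u 0.2465 tilt deg [0.09 0.13]
PUSH 8.91
```

```bash
python3 -m inch '[[0,0.06,0,0,0,0,0],[0,0.04,0,0,0,0,0],[0,0,0,0,0,0,0]]' 30; python3 to.py 0 0 0 102.35|tail -3;python3 -m inch '[[0,0,0,0,0,0,1],[0,0,0,0,0,0,2],[0,0,0,0,0,0,4],[0,0,0,0,0,0,4],[0,0,0,0,0,0,4]]'; python3 to.py 0 0 0 102.35|tail -3
```

```text
clock: 19.98
ee_pos: [0.5355, -0.1351, 0.1152]
ee_rot: [-0.337, 3.121, 0.0]
wrist_force: [2.4, 5.1, -1.0]
gripper_width: 0.0024
grasp_force: 114.1
turn deg [-0.    0.13 -0.01] t 19.975 F [ 2.38  5.14 -0.95] M [ 0.81 -0.35  0.03] w 0.0024 114.1
n 0.4942 u 0.2465 tilt deg [0.12 0.03]
PUSH 4.51
clock: 20.6
ee_pos: [0.5347, -0.1356, 0.1146]
ee_rot: [0.337, -3.123, 0.0]
wrist_force: [-0.4, 0.2, 0.1]
gripper_width: 0.0401
grasp_force: 0.0
turn deg [-0.   -0.   -0.05] t 20.6 F [-0.39  0.21  0.08] M [-0.  0. -0.] w 0.0401 0.0
n 0.4933 u 0.2468 tilt deg [-0. -0.]
PUSH 0.28
```

Released. I retreat straight up and away, then look.

```bash
python3 -m inch '[[0,0,-1,0,0,0,4],[0,0,-2,0,0,0,4],[0,0,-4,0,0,0,4],[0,0,-4,0,0,0,4],[0,5,0,0,0,0,4],[0,5,0,0,0,0,4],[0,6,0,0,0,0,4],[0,6,0,0,0,0,4],[0,6,0,0,0,0,4],[0,0,0,0,0,0,4]]' | head -2
python3 - <<'E'
from h import *
p,d=capture('top'); P=pts('top',d)
m=cv2.inRange(cv2.cvtColor(p,cv2.COLOR_RGB2HSV),(105,120,40),(130,255,255)); m[:,:290]=0
m=cv2.morphologyEx(m,cv2.MORPH_CLOSE,np.ones((5,5)))
c=max(cv2.findContours(m,0,2)[0],key=cv2.contourArea)
W=np.array([ray('top',*q[0],.139)[:2]*1000 for q in c],np.float32); r=cv2.minAreaRect(W); print(r)
x=np.array(r[0])/1000; print('n off',x@[.9769,.2139]-.4936,'bay x',x@[.2139,-.9769]-.182)
cv2.imwrite('pics/f.png',cv2.cvtColor(cv2.resize(p[140:285,285:450],None,fx=4,fy=4,interpolation=2)[:600],cv2.COLOR_RGB2BGR))
E
```

```text
clock: 21.85
ee_pos: [0.4741, 0.1415, 0.2255]
((553.3929443359375, -215.41468811035156), (130.90936279296875, 188.7522735595703), 12.493454933166504)
n off 0.0009323655349731674 bay x 0.14680935960845948
```

View pics/f.png

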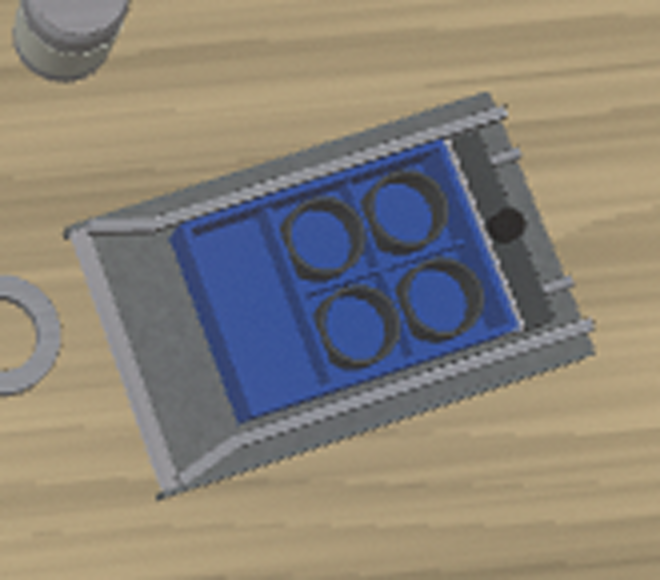

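The crop shows the tray square between the rails, its front edge (440–520, 145–325) flush against the bar, with all four bushings seated and nothing touched by the robot.

```bash
python3 -c "from workcell import *; print(sign_off())"
```

```text
the job is handed in; nothing more can be done
None
```

I slid the tray across the gap and pressed it against the solid end bar with an estimated 13 N, then released it there with all four bushings aboard. The job is handed in, but `sign_off()` gave no verdict.

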